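Unscrew the reverse-threaded spindle-pot cap

TASK

Of the two steel screw-top pots, unscrew the cap with the notched corners and the bore in its top, which has a reverse (left-hand) thread like a left pedal, feeling for where it lets go and neither pulling hard nor forcing it against its thread, and stand it gently upright, hex up, well inside the small square metal dish. Let go of it only when it stands. Leave the other pot's cap and the loose things around alone.

Things in the scene. Friction and masses are not known exactly. Their poses are not given: they have to be found in the camera images.
- left_cap_grip (a point): Centre of the steel hex head of the reverse-threaded cap (loose, 0.18 to 0.35 kg). Head 36 mm across flats, 26 mm high (13 mm above and below this point), each flat 12.5 mm wide: all six corners are notched away, so from above it looks like a six-toothed star, with a dark round 20 mm bore in its top. x is square to one pair of flats, the other pairs lie 60 deg apart; z is up along its axis.
- left_cap: The same cap; origin at the centre of its flat foot, 49 mm below the head's centre. From the foot up: stem 26 mm thick and 30 mm long, flange 60 mm wide and 6 mm thick that rests on the pot's rim, hex head. At the foot two lugs, 7 mm wide, reach 22.5 mm from the axis and run under the pot's thread. The cap stands stably on its foot.
- left_pot_rim (a point): Centre of the top rim of the pot with the reverse-threaded cap: steel, 68 mm outer diameter, mouth 53 mm, rim 50 mm above its foot's origin. Coarse loose left-hand thread, about 3 mm play sideways and 3 to 8 mm up and down. The cap comes free after turning CLOCKWISE seen from above by 35 to 115 deg in all, different each time and not shown by anything outside.
- left_pot: The same pot, fixed, on a square 96 mm base plate; origin at the pot's centre near the bench. Before the cap is free a pull up meets the thread after 3 to 9 mm. Then it lifts straight out for the next 20 to 28 deg of turn (30 mm to clear the rim); turned farther, or anticlockwise, it meets a solid stop.
- plain_cap_grip (a point): Centre of the hex head of the other pot's cap, to be left alone: same size and height, but a plain hexagon with full corners and no bore in its top; it is tight and does not move. The two pots may stand in either place.
- plain_pot: The other pot with its plain cap, all fixed, same size as the first; origin under its centre. Leave alone.
- dish: Small square aluminium dish, open above, fixed: 120 x 120 mm outside, walls 4 mm thick and 24 mm high; origin at the centre of its underside, inner floor 4 mm above it. A cap standing in it has the centre of its head 53 mm above this origin. Dish and pots stand in three places on the front right of the bench, which is which differs. A tall drill press stands at the back left.
- threadlock: Small red bottle with a white nozzle, 22 x 27 x 92 mm, loose, standing; origin at the centre of its underside. Leave alone.
- hex_key_long: Black L-shaped hexagon key, 34 x 99 x 9 mm, loose, lying; origin at the centre of its underside. Leave alone.
- spindle_loose: Turned steel pedal spindle, 84 mm long, 18 mm thick, loose, lying on the big grey tray near the dish; origin at the centre of its underside. Leave alone.
- left_thread: The thread inside that pot (two ledges, two stops, hidden under the cap); same origin as the pot. Its liner yields upward about 1 mm for 4 N. Over 25 N between it and the cap's lugs is damage; pressing the flange on the rim does no harm. Turn in steps of about 10 deg, each time trying a lift with about 5 N beyond the cap's weight (2 to 3.5 N).
Mind the look-alikes: they are no part of the job. What is shaped like the left_cap but brown is not meant.

How it is judged (in metres and radians):
On the way:
1. the reverse-threaded cap is unscrewed and lifted clear of its pot (z of left_cap_grip in the frame of left_pot_rim above 0.055 m), for 0.1 s.
At the end, for the whole second after the job is handed in: The reverse-threaded cap stands on its foot on the dish's floor, hex up (within 6 deg of upright), its axis within 40 mm of the dish's centre along each side, at rest (x of left_cap_grip in the frame of dish between -0.04 and 0.04 m and y of left_cap_grip in the frame of dish between -0.04 and 0.04 m and z of left_cap_grip in the frame of dish between 0.048 and 0.057 m and angle between left_cap_grip's own z axis and vertical below 0.1 rad and linear speed of left_cap below 0.02 m/s); the robot touches nothing.
It fails at once if more than 25 N between the cap's lugs and the pot's thread (pulled before it was free, or turned against a stop) (contact force between left_cap and left_thread above 25 N).
It fails at once if the cap is let go more than 15 mm above where it stands in the dish (z of left_cap_grip in the frame of dish above 0.068 m and horizontal distance between left_cap_grip and dish below 0.1 m and contact force between the fingers and left_cap below 0.05 N).
It fails at once if the gripper handles the other pot or its cap (more than 3 N) (contact force between the fingers and plain_pot above 3 N).
It fails at once if a loose bystander is shifted by more than 30 mm (distance of any of threadlock, hex_key_long, spindle_loose from where it was at the start of the episode above 0.03 m).
It also fails if it takes over 58 s, if anything falls off the work surface, if the arm or the gripper's body presses on something with over 40 N, if the wrist force passes 120 N, or if a joint passes its speed limit or range.

ROBOT

A 6-joint arm with a two-finger parallel gripper is mounted at the origin on a cart in front of the work surface, level with it; the furniture and walls round the work are solid. World frame = base frame: x ahead of the robot, y to its left, z up, the work surface at z = 0. Lengths are in m, angles in degrees, forces in N, time in s.
With the tool pointing down it reaches from about 0.275 to 1 m from the base axis. Payload 8.4 kg.
Tool frame: the origin (TCP) lies at the very end of the fingers, on their centre line; the grasp point (between the pads) lies 19 mm behind it (r.grip_depth is the distance from the TCP to the grasp point, in m); z points along the fingers, y is the line along which they close (so a half turn about z gives the same grasp; the last joint's range is limited). The gripper opens to 85 mm and grips with 20 to 120 N. Pads are 22 mm wide; open, the fingers measure 114 mm over their backs; the gripper's body (76 mm by 85 mm) begins 54 mm behind the grasp point. The pads swing forward as they close: fully open they stand 13 mm farther back than shut.
Start: joints at [66.612, 20.225, 93.587, -0, 66.188, -0.138], TCP at [0.247, 0.574, 0.231] pointing down, gripper open.
Joint ranges: [-150.9, 150.9], [-52.94, 120.26], [3.33, 152.33], [-74.26, 254.26], [0, 154.13], [-172.89, 172.89]. Speed limits (degrees/s): [127.2, 127.2, 159.86, 180, 180, 180].

INTERFACE

Orientations are given as a 3x3 rotation matrix whose columns are the frame's x, y, z axes.
In Python, from rig import r, set_gripper, solver, get_state, grab_frame, camera_info, job gives the robot as it stands. Calls block until the motion is done:
- r.goto(position, orientation): joint-space move of the TCP to a pose.
- r.line_to(position, frame=None, feed=0.15): straight line of the TCP; frame=None keeps the orientation; feed is the mean speed in m/s.
- r.move_joints(angles): joint-space move.
- set_gripper(opening, f_grip=None): finger opening in m; f_grip is the grip in N (None keeps the last); returns when the fingers have stopped.
- r.dwell(seconds).
- solver.solve_ik(position, orientation): joint angles nearest the present ones, or None.
- get_state(): the state.
- grab_frame(name): name is "scene" or "top" or "wrist"; returns the picture (384x512x3 uint8, red, green, blue); there is no depth.
- camera_info(name): a dict with "mtx" (3x3 intrinsics, pixels), "world_from_camera" (4x4, takes a point from camera to world coordinates); the wrist camera has in their place "T_tool_cam" (4x4, takes a point from camera to tool coordinates, whose origin is the TCP and whose axes are the flange's). Camera axes: x right, y down, z forward; pixel columns grow to the right and rows downward; lengths in m; the calibration is good to about 2 mm. A picture is of the moment at which its call begins: read the wrist's pose just before it. camera_info takes no time and is no camera call.
A pose or a line that the arm cannot do raises r.IKError and nothing moves.
- job.job_done(): hands the job in; it is judged then, once.
The state is a dict: "t": time; "qpos": joint angles; "joint_vel": joint speeds; "joint_efforts": joint torques, N m; "ee_pos": TCP position; "eef_rot": TCP orientation; "ft_force": force on the tool from outside, world axes, zero at the start; "moment": the same for the moment, N m; "width": finger opening in m; "finger_force": force on a finger pad.
Only numpy, scipy, OpenCV 4.12 (cv2) and the standard library are available. Lean on these libraries where they do the work, as an engineer would, in place of code of your own. Each camera call takes 0.05 s, during which the arm holds its last target. There are 200 camera calls.

## Working session

There is one attempt and no reset: what is moved stays moved. The work goes in short steps, each a Python script; the robot and the scene stay as the last script left them, time stands still between calls to the robot, and variables do not carry over. Pictures are saved under pics/ and viewed, at most 10 in all, crops included, and the job is handed in when it is done.

```bash
ls; mkdir -p pics; python3 - <<'E'
from rig import *
import cv2, numpy as np
for n in ("top","scene"):
    im=grab_frame(n); cv2.imwrite(f"pics/{n}0.png",cv2.resize(im[:,:,::-1],(800,600),interpolation=cv2.INTER_CUBIC)); np.save(f"pics/{n}0.npy",im)
    c=camera_info(n); print(n,c["mtx"].tolist(),np.round(c["world_from_camera"],4).tolist())
print(camera_info("wrist")); print(get_state())
E
```

```text
pics
top [[420.02071547139053, 0.0, 251.43600031642808], [0.0, 420.02071547139053, 184.77900240889878], [0.0, 0.0, 1.0]] [[-0.0011, -0.9956, 0.0939, 0.5009], [-0.9999, 0.0025, 0.015, -0.1537], [-0.0152, -0.0939, -0.9955, 1.0348], [0.0, 0.0, 0.0, 1.0]]
scene [[416.31237713603497, 0.0, 249.6794876953242], [0.0, 416.31237713603497, 190.6798567321273], [0.0, 0.0, 1.0]] [[-0.7202, -0.454, 0.5246, 0.1007], [-0.6938, 0.4675, -0.5478, 0.371], [0.0035, -0.7585, -0.6517, 0.6896], [0.0, 0.0, 0.0, 1.0]]
{'mtx': array([[269.20312575,   0.        , 254.98368586],
       [  0.        , 269.20312575, 189.55346046],
       [  0.        ,   0.        ,   1.        ]]), 'T_tool_cam': array([[-1.67397656e-04, -9.56127871e-01, -2.92949597e-01,
         7.47357012e-02],
       [ 9.99999939e-01, -2.49725593e-04,  2.43632198e-04,
        -6.42854297e-04],
       [-3.06100547e-04, -2.92949539e-01,  9.56127855e-01,
        -1.42692496e-01],
       [ 0.00000000e+00,  0.00000000e+00,  0.00000000e+00,
         1.00000000e+00]])}
{'t': 0.1, 'qpos': array([ 6.66124474e+01,  2.02587475e+01,  9.36243538e+01,  1.67826025e-03,
        6.61868529e+01, -1.35770997e-01]), 'joint_vel': array([ 0.02507628,  0.03466788, -0.13890931, -0.04384696, -0.07554785,
        0.06844821]), 'joint_efforts': array([-2.85464812e-04, -6.06353545e+01, -3.42816854e+01, -2.34058070e-04,
        4.00182966e-03, -5.39514451e-05]), 'ee_pos': array([0.24654163, 0.5738658 , 0.23063769]), 'eef_rot': array([[-9.18774252e-01,  3.94782996e-01, -5.09241918e-04],
       [ 3.94783324e-01,  9.18773582e-01, -1.10998159e-03],
       [ 2.96761632e-05, -1.22086272e-03, -9.99999254e-01]]), 'ft_force': array([-0.64951051, -0.99578148, -0.05953218]), 'moment': array([ 0.03674478, -0.00102895,  0.0151378 ]), 'finger_force': 0.0, 'width': 0.08546660448005466}
```

View pics/top0.png

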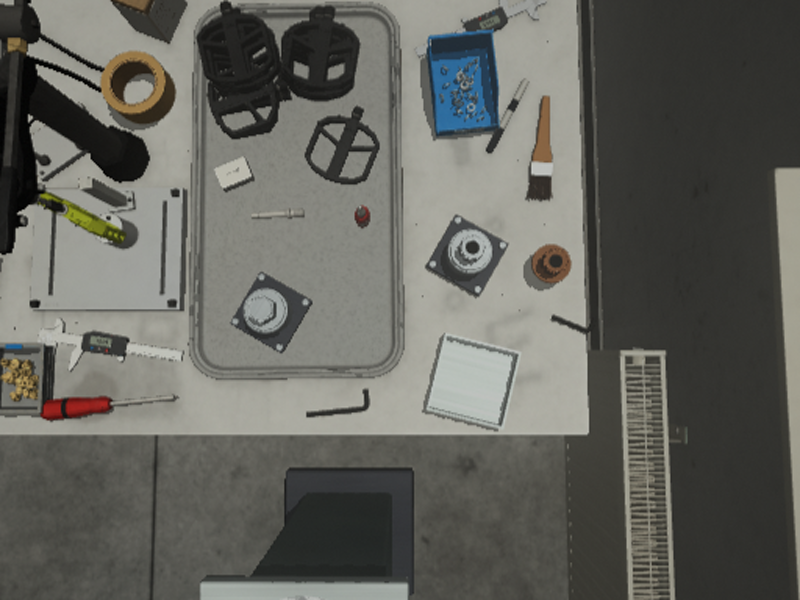

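View pics/scene0.png

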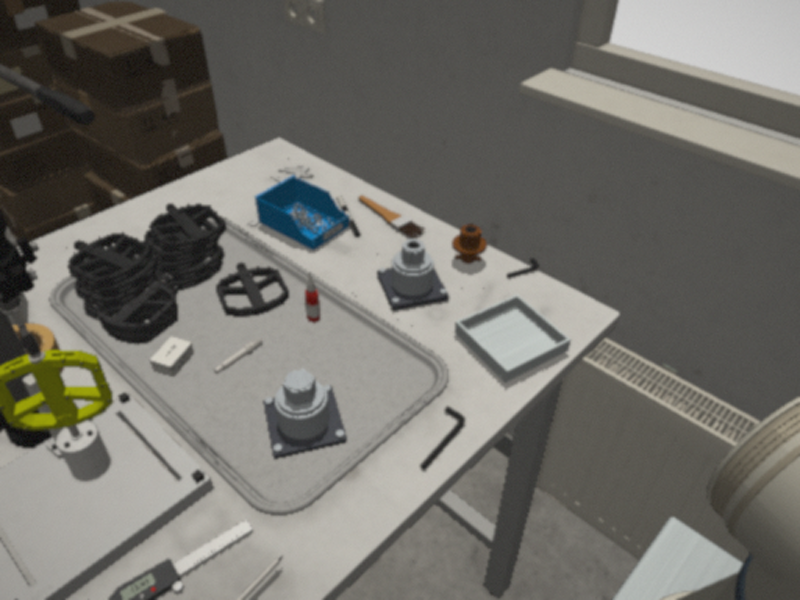

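Candidates in the top view (800x600): bored, notched steel cap at (470,248), plain hex steel cap at (266,310) and brown cap at (551,262). The scene view shows the same three at (412,250), (300,385) and (468,240). By the description I choose (470,248). The dish is at (472,382), and the drill press is at top left, so I will retract before swinging over for a close check.

```bash
cat > h.py <<'E'
from rig import *
import cv2, numpy as np
def R(yaw):
    c,s=np.cos(np.radians(yaw)),np.sin(np.radians(yaw))
    return np.array([[c,s,0],[s,-c,0],[0,0,-1.]])
def yaw_of(Rm): return np.degrees(np.arctan2(Rm[1,0],Rm[0,0]))
def cast(K,T,uv,z):
    uv=np.atleast_2d(np.array(uv,float))
    d=np.c_[(uv-K[:2,2])/K[[0,1],[0,1]],np.ones(len(uv))]@T[:3,:3].T
    return T[:3,3]+d*((z-T[2,3])/d[:,2:])
def wristT(s):
    T=np.eye(4);T[:3,:3]=s["eef_rot"];T[:3,3]=s["ee_pos"]
    return T@camera_info("wrist")["T_tool_cam"]
def shot(n,name):
    s=get_state(); im=grab_frame(n); np.save(f"pics/{name}.npy",im)
    c=camera_info(n); T=wristT(s) if n=="wrist" else c["world_from_camera"]
    np.save(f"pics/{name}_T.npy",T); cv2.imwrite(f"pics/{name}.png",im[:,:,::-1]); return im,c["mtx"],T
E
python3 - <<'E'
from h import *
c=camera_info("top");K,T=c["mtx"],c["world_from_camera"]
S=1.5625
print("bore",cast(K,T,[np.array([471,247])/S],.083))
d=cast(K,T,np.array([(444,333),(520,347),(498,431),(423,413)])/S,.024);print(d,d.mean(0),np.linalg.norm(d-np.roll(d,1,0),axis=1))
b=cast(K,T,np.array([(460,215),(508,244),(475,297),(426,264)])/S,.006);print(b.mean(0),np.linalg.norm(b-np.roll(b,1,0),axis=1))
p=cast(K,T,[np.array([471,247])/S],.083)[0]
st=get_state(); az=np.radians(st["qpos"][0])
r.goto([.4*np.cos(az),.4*np.sin(az),.3],st["eef_rot"])
q=np.array(get_state()["qpos"]); q[0]=np.degrees(np.arctan2(p[1],p[0])); r.move_joints(q)
s=get_state(); y=yaw_of(s["eef_rot"]); print("q",s["qpos"],"yaw",y)
r.goto([p[0],p[1],.24],R(y)); r.dwell(.3)
s=get_state(); print(s["t"],s["qpos"],s["ee_pos"],s["ft_force"])
shot("wrist","w1")
E
```

```text
bore [[ 0.65168209 -0.25375214  0.083     ]]
[[ 0.52773737 -0.21692769  0.024     ]
 [ 0.50618708 -0.33289076  0.024     ]
 [ 0.37967252 -0.29727418  0.024     ]
 [ 0.406502   -0.18404442  0.024     ]] [ 0.45502474 -0.25778426  0.024     ] [0.12561578 0.1179485  0.13143239 0.11636494]
[ 0.65133903 -0.25575586  0.006     ] [0.09538842 0.08865664 0.09933491 0.09281405]
q [-2.12007083e+01 -4.69902002e+00  1.13841033e+02  1.73826639e-02
  7.08661230e+01 -3.49683811e-01] yaw 69.14327555338748
4.5 [-2.13970749e+01  2.63318017e+01  8.30908659e+01 -1.31929733e-03
  7.05226129e+01 -5.42719593e-01] [ 0.65139851 -0.25363887  0.24091179] [ 0.19384728 -0.70770108 -0.05619798]
```

View pics/w1.png

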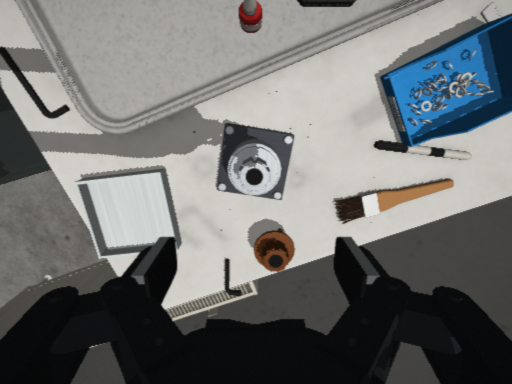

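The wrist view confirms the choice: the steel cap at (255,176) on the square plate has a dark bore. The brown cap is at (274,250), the dish at (130,212) and the threadlock bottle at (250,15). Next is a closer crop for its centre and the angle of the flats.

```bash
python3 - <<'E'
from h import *
p=np.array([.6517,-.2538]); y=yaw_of(get_state()["eef_rot"])
xd=R(y)[:2,0]
r.line_to([*(p-.05*xd),.15]); r.dwell(.3)
im,K,T=shot("wrist","w2")
# rectified top-down metric view at head-top height z=.083, 0.2mm/px, 110mm square
n=550; g=np.stack(np.meshgrid(np.arange(n),np.arange(n)),-1).reshape(-1,2)
X=p[0]+.055-g[:,1]*.0002; Y=p[1]+.055-g[:,0]*.0002
P=np.c_[X,Y,np.full(len(X),.083)]; c=(P-T[:3,3])@T[:3,:3]; uv=(c[:,:2]/c[:,2:])*K[[0,1],[0,1]]+K[:2,2]
m=cv2.remap(im,uv[:,0].reshape(n,n).astype('f'),uv[:,1].reshape(n,n).astype('f'),cv2.INTER_CUBIC)
cv2.imwrite("pics/rect.png",m[:,:,::-1]); np.save("pics/rect.npy",m); print(uv.min(0),uv.max(0),get_state()["t"],get_state()["ee_pos"])
E
```

```text
[158.79017986  37.26352468] [342.30146546 224.0995565 ] 5.7333 [ 0.63422833 -0.30034367  0.15057929]
```

View pics/rect.png

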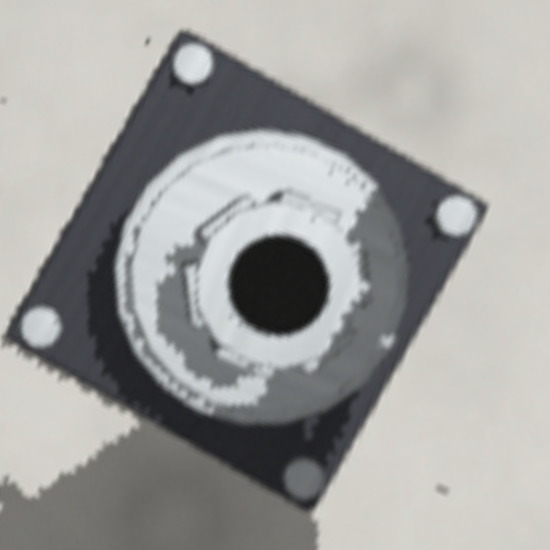

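The close crop shows a six-toothed star with a dark bore centred at (279,284). The bore measures 100 px = 20 mm, which confirms the height of 0.083. Its flats are at (311,201), (226,216) and (194,295), with normals at -21.5° + 60k. The cap centre is at (0.650, -0.2546).

```bash
cat >> h.py <<'E'
C=np.array([.6499,-.2546]); Y0=128.5; ZG=.058
def ft(n=3):
    a=[]
    for _ in range(n):
        s=get_state(); a.append(np.r_[s["ft_force"],s["moment"]]); r.dwell(.02)
    return np.mean(a,0)
E
python3 - <<'E'
from h import *
s=get_state(); r.line_to([s["ee_pos"][0],s["ee_pos"][1],.17],feed=.2)
r.goto([*C,.13],R(Y0)); set_gripper(.062,50)
print(get_state()["t"],get_state()["qpos"].round(1))
r.line_to([*C,.075],feed=.1); r.dwell(.1); b=ft(); print("base",b.round(2))
r.line_to([*C,ZG],feed=.05); print("down",(ft()-b).round(2))
set_gripper(.0,50); r.dwell(.2); s=get_state(); print(s["t"],s["width"],s["finger_force"],s["ee_pos"].round(4),(ft()-b).round(2))
np.save("pics/base.npy",b)
t=get_state()["t"]
for dz in (.001,.002,.003):
    r.line_to([*C,ZG+dz],feed=.03); f=ft(); s=get_state(); print(dz,round(s["t"]-t,2),s["ee_pos"].round(4),(f-b).round(2))
    if f[2]-b[2]<-9: break
E
```

```text
7.2667 [-21.5  32.2  88.5   0.   59.4 -60. ]
base [-0.31 -0.37  0.67 -0.01  0.01  0.02]
down [ 0.66  0.26 -0.49  0.04 -0.   -0.03]
9.2083 0.03504274582416643 52.94278936147748 [ 0.6511 -0.255   0.0597] [ 0.69  0.98  6.62  0.03  0.16 -0.04]
0.001 0.3 [ 0.6503 -0.2547  0.0597] [-0.71  0.63  5.31  0.02  0.11  0.02]
0.002 0.6 [ 0.6496 -0.2545  0.0597] [ 0.    0.86 -0.29  0.03  0.02 -0.01]
0.003 0.9 [ 0.6497 -0.2546  0.0608] [-0.05  0.16 -2.57  0.04 -0.02 -0.  ]
```

The cap is gripped and the fingertips rest on the flange. Lifted, it weighs about 2.6 N. Now I turn clockwise in steps and feel for release with a gentle lift after each.

```bash
cat > turn.py <<'E'
from h import *
import sys
b=np.load("pics/base.npy"); Z0=.0605; W=2.6
def turn(d):
    q=np.array(get_state()["qpos"]); y=yaw_of(get_state()["eef_rot"])
    return y-d
def test(yaw):
    log=[]
    for dz in np.r_[.0025,np.arange(.004,.0155,.0013)]:
        r.line_to([*C,Z0+dz],feed=.03); f=ft(2)-b; log.append(round(f[2],1))
        if f[2]<-(W+4.5): r.line_to([*C,Z0],feed=.05); return False,dz,log
        if np.hypot(f[0],f[1])>9: print("lateral",f.round(1)); r.line_to([*C,Z0],feed=.05); return False,dz,log
    return True,dz,log
first,n=float(sys.argv[1]),int(sys.argv[2])
y=float(sys.argv[3])
for k in range(n):
    for d in ([first/3]*3 if k==0 and first>12 else [10] if k else [first]):
        y-=d; r.goto([*C,Z0+.0005],R(y)); f=ft(2)-b
        if abs(f[5])>.35 or np.abs(f[:2]).max()>9: print("STOP",y,f.round(2)); sys.exit()
    ok,dz,log=test(y); print(y,round(Y0-y,1),"mz",f[5].round(2),ok,round(dz,4),log,"t",round(get_state()["t"],1),flush=True)
    if ok: break
E
python3 turn.py 24 3 128.5
```

```text
104.5 24.0 mz 0.01 False 0.0092 [np.float64(-2.8), np.float64(-2.7), np.float64(-2.4), np.float64(-4.1), np.float64(-6.7), np.float64(-11.4)] t 13.1
94.5 34.0 mz -0.03 False 0.0092 [np.float64(-2.1), np.float64(-2.4), np.float64(-2.2), np.float64(-2.3), np.float64(-5.2), np.float64(-10.1)] t 15.4
84.5 44.0 mz -0.03 False 0.0092 [np.float64(-2.1), np.float64(-2.6), np.float64(-2.8), np.float64(-2.4), np.float64(-4.0), np.float64(-7.8)] t 17.8
```

```bash
python3 turn.py 10 8 84.5
```

```text
74.5 54.0 mz -0.03 True 0.0144 [np.float64(-2.7), np.float64(-2.8), np.float64(-2.4), np.float64(-2.4), np.float64(-2.9), np.float64(-2.5), np.float64(-2.3), np.float64(-2.7), np.float64(-2.0), np.float64(-1.9)] t 20.9
```

It is free at 54°: the force stays at the bare weight through 14 mm of lift. I'll lift it straight out and measure the dish from the earlier wrist view as a cross-check.

```bash
python3 - <<'E'
from h import *
b=np.load("pics/base.npy"); y=74.5; lg=[]
for z in np.r_[np.arange(.081,.105,.006),.125,.15]:
    r.line_to([*C,z],feed=.05); f=ft(2)-b; lg.append(f[:3].round(1).tolist())
    if f[2]<-8 or np.hypot(f[0],f[1])>9: print("STOP",z); break
s=get_state(); print(lg,s["t"],s["width"],s["finger_force"],s["ee_pos"],yaw_of(s["eef_rot"]))
K=camera_info("wrist")["mtx"]; T=np.load("pics/w1_T.npy")
for z in (.024,.028):
    d=cast(K,T,[(79,179),(165,166),(180,244),(103,256)],z); print(z,d.mean(0),np.linalg.norm(d-np.roll(d,1,0),axis=1))
im,K,T=shot("wrist","w3"); im2,_,_=shot("top","t3")
cv2.imwrite("pics/both.png",np.hstack([cv2.resize(im,(400,300)),cv2.resize(im2,(400,300))])[:,:,::-1])
E
```

```text
[[0.5, 0.0, -2.5], [-0.2, 0.0, -2.4], [0.4, 0.6, -2.8], [-0.0, 0.3, -2.5], [-0.0, 0.7, -2.9], [0.3, 0.8, -2.5]] 23.5333 0.03495210531973704 53.21668866912887 [ 0.64979143 -0.25454471  0.14994962] 74.49799408278278
0.024 [ 0.46145602 -0.25722387  0.024     ] [0.12077189 0.12163199 0.11866989 0.11945087]
0.028 [ 0.46385748 -0.25641442  0.028     ] [0.1194285  0.12027903 0.11734988 0.11812217]
```

View pics/both.png

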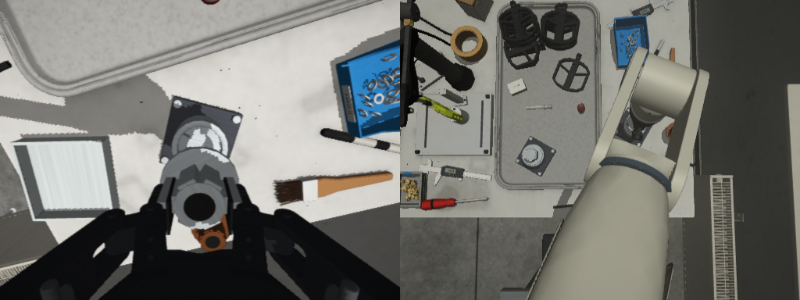

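The left half shows the cap, with its stem, held in the fingers at (200,205), the open pot behind it and the dish at (65,180). The plain cap and bystanders in the right half are undisturbed. Both dish estimates agree within about 6 mm and the sides come out at about 120 mm. I'll carry it over and lower until the foot touches.

```bash
python3 - <<'E'
from h import *
D=np.array([.460,-.257]); b=np.load("pics/base.npy")
r.line_to([*D,.15],feed=.12); r.line_to([*D,.075],feed=.1); r.dwell(.2); f0=ft(4); print("hang",(f0-b).round(2),get_state()["width"])
r.line_to([*D,.052],feed=.05); lg=[]
for z in np.arange(.051,.0385,-.001):
    r.line_to([*D,z],feed=.02); f=ft(2)-f0; lg.append((round(z,4),round(f[2],1)))
    if f[2]>3: break
s=get_state(); print(lg,s["t"],s["ee_pos"],f.round(2))
shot("wrist","w4")
E
```

```text
hang [ 0.62  0.32 -2.32 -0.01  0.01 -0.02] 0.034645598068713986
[(np.float64(0.051), np.float64(-0.7)), (np.float64(0.05), np.float64(-0.4)), (np.float64(0.049), np.float64(0.2)), (np.float64(0.048), np.float64(1.0)), (np.float64(0.047), np.float64(-0.5)), (np.float64(0.046), np.float64(-0.0)), (np.float64(0.045), np.float64(-0.4)), (np.float64(0.044), np.float64(-0.5)), (np.float64(0.043), np.float64(9.4))] 29.6917 [ 0.46010989 -0.25701514  0.04361375] [-2.35  1.24  9.38  0.29  0.43  0.02]
```

View pics/w4.png

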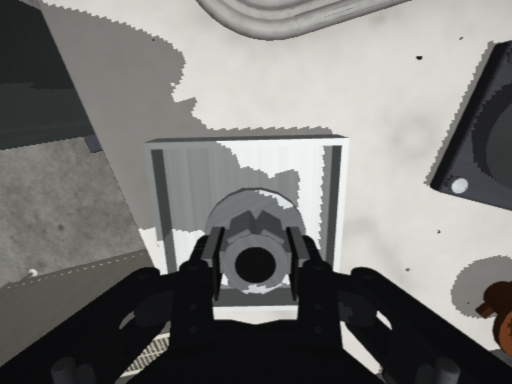

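The foot touched at TCP z = 0.0435, against the 0.0445 expected. The picture shows the cap upright inside the dish walls, with the dish rim from (147,140) to (347,137). I'll ease off, release, retreat upward and check.

```bash
python3 - <<'E'
from h import *
D=np.array([.460,-.257])
K=camera_info("wrist")["mtx"];T=np.load("pics/w4_T.npy")
c=cast(K,T,[(147,141),(348,137),(341,306)],.024); print((c[0]+c[2])/2,np.linalg.norm(np.diff(c,axis=0),axis=1))
r.line_to([*D,.0437],feed=.02); print(ft(2).round(1))
set_gripper(.055,20); r.dwell(.2); s=get_state(); print(s["width"],s["finger_force"],s["t"])
r.line_to([*D,.10],feed=.06); r.line_to([*D,.17],feed=.15)
xd=R(yaw_of(get_state()["eef_rot"]))[:2,0]; r.line_to([*(D-.05*xd),.17]); r.dwell(.2); print(get_state()["t"])
shot("wrist","w5")
E
```

```text
[ 0.45771786 -0.26124508  0.024     ] [0.1198739 0.1213795]
[ 0.3 -0.5 -0.1  0.  -0.  -0. ]
0.05482871960362355 0.0 30.5583
32.95
```

View pics/w5.png

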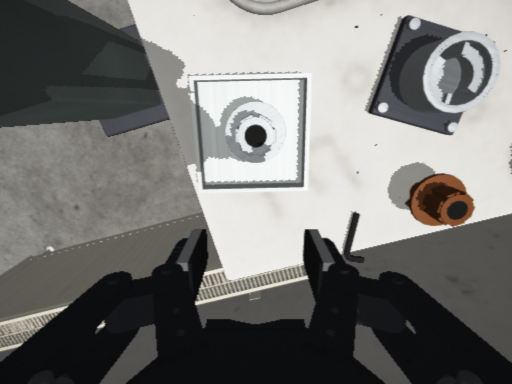

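The cap stands upright, bore at (255,134), near the centre of the dish at (250,132). The fingers are clear and the empty pot is at (460,75). Handing in.

```bash
python3 -c "
from rig import *
print(job.job_done())"
```

```text
the job is handed in; nothing more can be done
None
```

The reverse-threaded cap came free after about 54° clockwise, stands upright near the middle of the dish, and was released only once it stood; I handed the job in at about 33 s (the call returned no verdict).

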